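# Load a printed ring and hold it up to the curing lamp

### The arm

A 6-joint arm with a two-finger parallel gripper is mounted at the origin on the work surface. World frame = base frame: x ahead of the robot, y to its left, z up, the work surface at z = 0. Lengths are in m, angles in rad, forces in N, time in s.
With the tool pointing down it reaches from about 0.4 to 0.925 m from the base axis. Payload 3.4 kg.
Tool frame: the origin (TCP) lies midway between the tips of the shut fingers; the grasp point (between the pads) lies 19 mm behind it (r.grasp_offset is the distance from the TCP to the grasp point, in m); z points along the fingers, y is the line along which they close (so a half turn about z gives the same grasp; the last joint's range is limited). The gripper opens to 85 mm and grips with 20 to 120 N. Pads are 22 mm wide; open, the fingers measure 114 mm over their backs; the gripper's body (76 mm by 85 mm) begins 54 mm behind the grasp point. The pads swing forward as they close: fully open they stand 13 mm farther back than shut.
Start: joints at [-1.254, 0.307, 1.506, -0, 1.328, -0.073], TCP at [0.219, -0.532, 0.231] pointing down, gripper open.
Joint ranges: [-3.12, 3.12], [-1.05, 2.28], [0.14, 2.33], [-1.42, 4.57], [0.1, 2.73], [-2.68, 2.68]. Speed limits (rad/s): [2.57, 2.57, 3.14, 3.14, 3.14, 3.14].

### API

Orientations are given as a unit quaternion [w, x, y, z].
In Python, from rig import r gives the robot as it stands. The module is installed in compiled form; this text tells all that it offers.
- The arm moves only by the tool drive_tool, never from a script. Its argument "moves" is a list of rows, each a list of 7 numbers: the shift along the tool's x, y, z in cm, then the turn, a rotation vector about the tool's x, y, z in rad, then the finger opening in cm, from 0 to 8.54. In form: [[dx, dy, dz, rx, ry, rz, gripper], ...]. A call has 1 to 12 rows; each row shifts and turns the commanded pose from where the row before left it, along the tool's axes as they then stand; what a row does not reach is not made up. A row lasts 1/8 s, in which the tool goes at most 62.5 mm and 10.7 degrees, less where a joint would pass 70% of its speed; a pose out of reach is approached as far as the arm can. A call is refused whole if a number of a shift passes 6.25 or a number of a turn 0.188, either way. A call with a gripper value outside its range is refused whole. The fingers move at their own pace and stop on an object; the grip force is fixed at half the most. Time passes only in rows, so rows that do not move let the fingers close. It gives the time, the measured TCP pose, the force, the opening and the grip force at its end, in the units of the state.
- r.get_obs(): the state, without advancing time (a new reading comes with each control period).
- r.snapshot(name): name is "side" or "top"; returns a dict with "color" (400x640x3 uint8, red, green, blue), "vfov" (degrees; the focal length in pixels is half the picture's height over the tangent of half this angle, whatever the lens; pixels are square), "cx", "cy" (the principal point, pixels), "rvec" (rotation vector, rad) and "tvec" (3), from world to camera coordinates, as OpenCV has them. Camera axes: x right, y down, z forward; pixel columns grow to the right and rows downward; lengths in m; the calibration is good to about 2 mm. A picture is of the moment at which its call begins. There is no depth.
- r.job_done(): hands the job in; it is judged then, once.
Trained networks look in a picture, given as the dict that the camera call returned (one of the last four; its "shot" number tells which), for a name from the list of things; names that differ only in an ending like _2 or _b are one class to them, and where a whole thing is asked for, a point or a joint stands for the part that bears it (a point fixed in the world has none). Each returns a list of dicts, best first, with "p" (0 to 1); they miss things now and then, are a little off and sometimes report something else, mostly with a low value. They report only what shows in the picture. A call takes as long as a camera call.
- r.masks_of(picture, query): "pixels" (400x640 bool, what is visible of it) and "extent" ([left, top, right, bottom] in pixels, round what is visible of it).
The state is a dict: "t": time; "joint_positions": joint angles; "qvel": joint speeds; "joint_efforts": joint torques, N m; "tool_pos": TCP position; "tool_rot": TCP orientation; "wrist_force": force on the tool from outside, world axes, zero at the start; "ft_torque": the same for the moment, N m; "width": opening from 0.0 (shut) to 1.0 (fully open); "grip_force": force on a finger pad.
Only numpy, scipy, OpenCV 4.12 (cv2) and the standard library are available. Lean on these libraries where they do the work, as an engineer would, in place of code of your own. Each camera call takes 0.05 s, during which the arm holds its last target. There are 200 camera calls.

### The job

With the jig's lever still down, slide the orange napkin ring over the jig's upright spindle until it rests flat on the black seat, and let go of it. Then swing the red-knobbed cam lever up to its highest lift point, where it stands straight up, and finish while still holding it there: it springs back if let go, and past that point the spindle sinks again. Leave the other rings and everything else where they are.

Things in the scene. Friction and masses are not known exactly. Their poses are not given: they have to be found in the camera images.
- orange_ring: ORANGE rigid plastic napkin ring (short tube, open both ends) with a dotted white band, standing on end: outer diameter 48, inner diameter 40, wall 4, height 36 mm, about 40 g. Origin: centre of its underside, z along its axis.
- blue_ring: BLUE rigid plastic napkin ring (short tube, open both ends) with a dotted white band, standing on end: outer diameter 48, inner diameter 40, wall 4, height 36 mm, about 40 g. Origin: centre of its underside, z along its axis. Not to be used; leave it. The three rings stand in any order.
- green_ring: GREEN rigid plastic napkin ring (short tube, open both ends) with a dotted white band, standing on end: outer diameter 48, inner diameter 40, wall 4, height 36 mm, about 40 g. Origin: centre of its underside, z along its axis. Not to be used; leave it.
- jig: curing jig, bolted down (place and yaw vary): red base plate 180 (x) by 270 (y) by 12 mm. Origin: on the work surface, under the spindle's axis; z up; the lever lies on its +y side and at rest points along its -x; a black lamp head (70 x 48 mm, from 95 to 135 mm above the work surface) with a blue window stands on its -y side, its near face 82 mm from the spindle's axis.
- spindle: steel upright spindle on the jig's lift table: diameter 36 mm, straight for 38 mm above the seat, then tapering to 16 mm diameter at its top 50 mm above the seat. Origin: on its axis in the plane of the seat (top of the black disc, diameter 56 mm, 6 mm thick, on an aluminium plate 95 x 90 mm), 82.7 mm above the work surface with the lever down and 98 mm at the highest lift; z up. It moves straight up and down only, driven by the cam.
- cam_lever (a joint): angle of the cam lever (rad): 0 at its rest stop (leaning 1.2 rad from upright, towards the jig's -x), 1.2 standing straight up = highest lift, stop at 1.7 (past the top, lift falls again). It turns about the jig's y axis through lever_pivot. A return spring always pulls it back to 0; 2 to 3 N at the knob moves it.
- lever_knob (a point): centre of the red ball knob, diameter 30 mm, at the end of the lever, 140 mm from the pivot: about 93 mm above the work surface at rest, 182 mm with the lever upright. Free space all round it; it can be pinched from above along the jig's y axis and may turn in the grip about that axis.
- lever_pivot (a point): the lever's pivot, fixed on the jig: 90 mm from the spindle's axis along the jig's +y, 42 mm above the work surface.
- mug: white mug, diameter 82, height 95 mm, handle towards its +y. Bystander. Origin: centre of its underside.
- ink_jar: red jar with black cap, diameter 60, height 70 mm. Bystander. Origin: centre of its underside.
- tape_roll: grey tape roll lying flat, outer diameter 90, height 24 mm. Bystander. Origin: centre of its underside.
- ink_spatula: ink spatula lying flat in front of the jig, 200 mm long along its x. Bystander. Origin: under its middle.

How it is judged:
On the way:
1. the orange ring rests flat on the seat, around the spindle, let go, with the lever still down (z of orange_ring in the frame of spindle between -0.003 and 0.003 m and horizontal distance between orange_ring and spindle below 0.005 m and angle between orange_ring's own z axis and vertical below 0.06 rad and contact force between orange_ring and the fingers below 0.2 N and contact force between orange_ring and the arm below 0.2 N and value of joint cam_lever below 0.15 rad), for 0.2 s.
At the end, for the whole second after the job is handed in: Robot holds the lever (over 0.5 N), still, within 0.15 rad of straight up, seat at least 97 mm high; the orange ring is on the seat around the spindle (within 3 mm in height, 5 mm sideways, 0.06 rad of upright); the robot touches neither ring nor spindle (z of orange_ring in the frame of spindle between -0.003 and 0.003 m and horizontal distance between orange_ring and spindle below 0.005 m and angle between orange_ring's own z axis and vertical below 0.06 rad and contact force between each of orange_ring, spindle and the fingers below 0.2 N and contact force between each of orange_ring, spindle and the arm below 0.2 N and value of joint cam_lever between 1.05 and 1.35 rad and z of spindle in the frame of jig above 0.097 m and velocity of joint cam_lever between -0.1 and 0.1 rad/s and (contact force between cam_lever and the fingers above 0.5 N or contact force between cam_lever and the arm above 0.5 N)); the arm keeps its last pose, push and grip.
It fails at once if a ring that is not orange is moved more than 30 mm (distance of any of blue_ring, green_ring from where it was at the start of the episode above 0.03 m).
It fails at once if the mug, ink jar, tape roll or ink spatula is moved more than 30 mm (distance of any of mug, ink_jar, tape_roll, ink_spatula from where it was at the start of the episode above 0.03 m).
It also fails if it takes over 59 s, if anything falls off the work surface, if the arm or the gripper's body presses on something with over 40 N, if the wrist force passes 120 N, or if a joint passes its speed limit or range.

## Working session

There is one attempt and no reset: what is moved stays moved. The work goes in short steps, Python scripts to look and compute and a tool call to move; the robot and the scene stay as the last step left them, time stands still between calls to the robot, and variables do not carry over. Pictures are saved under pics/ and viewed, at most 10 in all, crops included, and the job is handed in when it is done.

Besides the shell and the picture viewer there is one more tool, called after ">>>" as name(argument=value, ...), one argument or row to a line, values as JSON. drive_tool: Moves the arm, as the interface text tells. Its arguments: {"type":"object","properties":{"moves":{"type":"array"}},"required":["moves"]}

```bash
mkdir -p pics; cat > h.py <<'E'
import numpy as np, cv2
from rig import r
def K(p):
    f=200/np.tan(np.radians(p["vfov"])/2); return np.array([[f,0,p["cx"]],[0,f,p["cy"]],[0,0,1.]])
def save(p,n): cv2.imwrite(f"pics/{n}.png",p["color"][:,:,::-1])
def onz(p,u,v,z):
    R=cv2.Rodrigues(np.array(p["rvec"],float))[0]; t=np.array(p["tvec"],float).ravel()
    d=R.T@np.linalg.inv(K(p))@np.array([u,v,1.]); c=-R.T@t
    return c+d*(z-c[2])/d[2]
def proj(p,X):
    return cv2.projectPoints(np.atleast_2d(np.array(X,float)),np.array(p["rvec"],float),np.array(p["tvec"],float),K(p),None)[0][:,0]
def find(p,q):
    m=r.masks_of(p,q); return m[0] if m else None
E
python3 - <<'E'
from h import *
T=r.snapshot("top");S=r.snapshot("side")
save(T,"t0");save(S,"s0")
cv2.imwrite("pics/both.png",cv2.resize(np.vstack([T["color"],S["color"]])[:,:,::-1],(480,600)))
for n,p in(("top",T),("side",S)):
    R=cv2.Rodrigues(np.array(p["rvec"],float))[0];print(n,"cam",-R.T@np.array(p["tvec"]).ravel(),K(p)[0,0])
    for q in["orange_ring","blue_ring","green_ring","jig","spindle","lever_knob","cam_lever","mug","ink_jar","tape_roll","ink_spatula"]:
        m=find(p,q)
        if m: 
            v,u=np.nonzero(m["pixels"]);print(q,round(m["p"],2),np.round(m["extent"]),u.mean().round(1),v.mean().round(1),onz(p,u.mean(),v.mean(),0.03).round(3))
        else:print(q,None)
print(r.get_obs())
E
```

```text
top cam [0.40859308 0.02313114 1.13237019] 372.0907256255397
orange_ring 0.61 [414. 180. 428. 197.] 421.7 186.9 [ 0.602 -0.282  0.03 ]
blue_ring 0.75 [435. 231. 452. 250.] 441.0 239.6 [ 0.446 -0.335  0.03 ]
green_ring 0.7 [395. 221. 412. 241.] 403.2 229.7 [ 0.473 -0.224  0.03 ]
jig 0.79 [235. 143. 329. 226.] 281.3 177.5 [0.625 0.14  0.03 ]
spindle None
lever_knob 0.59 [240. 172. 263. 224.] 249.0 198.2 [0.561 0.235 0.03 ]
cam_lever 0.69 [243. 172. 254. 227.] 248.4 202.5 [0.548 0.236 0.03 ]
mug 0.68 [158. 236. 201. 276.] 181.7 253.0 [0.395 0.426 0.03 ]
ink_jar 0.7 [372. 126. 394. 150.] 383.4 137.7 [ 0.753 -0.169  0.03 ]
tape_roll 0.9 [185. 162. 215. 189.] 197.8 173.4 [0.634 0.393 0.03 ]
ink_spatula 0.78 [308. 210. 328. 282.] 317.6 255.2 [0.395 0.027 0.03 ]
side cam [0.44197586 0.73370077 0.6488371 ] 374.01929050390254
orange_ring 0.48 [321. 143. 341. 163.] 331.3 151.6 [ 0.602 -0.267  0.03 ]
blue_ring 0.48 [375. 141. 391. 156.] 382.0 146.9 [ 0.447 -0.32   0.03 ]
green_ring 0.75 [362. 156. 381. 177.] 371.4 165.6 [ 0.472 -0.207  0.03 ]
jig 0.59 [241. 175. 355. 300.] 290.9 248.8 [0.626 0.1
[... 494 characters left out ...]
 1.2, 'joint_positions': array([-1.25349123e+00,  3.06821548e-01,  1.50638114e+00,  2.66774672e-05,
        1.32843662e+00, -7.34984788e-02]), 'qvel': array([-0.00093872,  0.00034225, -0.00013019, -0.00100213,  0.00110764,
       -0.00151501]), 'joint_efforts': array([ 9.50632348e-04, -4.57490695e+01, -2.52324057e+01, -5.62964442e-05,
        5.23773942e-04, -3.93723155e-06]), 'tool_pos': array([ 0.21902397, -0.53165617,  0.23129968]), 'tool_rot': array([-2.47276130e-05,  9.80970359e-01,  1.94157549e-01,  1.00162390e-05]), 'wrist_force': array([-0.17992478,  0.83416639,  0.06161902]), 'ft_torque': array([-0.04093421, -0.06018162, -0.02058107]), 'grip_force': 0.0, 'width': 0.9975025845142643}
```

View pics/t0.png

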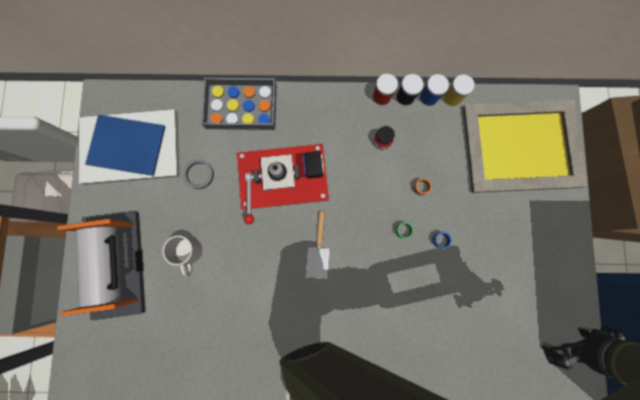

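View pics/s0.png

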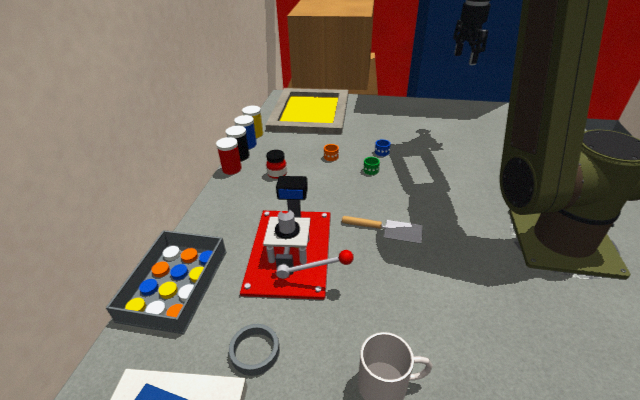

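The top view shows the orange ring at about (422,187), green (403,230) and blue (442,240). The jig is at (281,177), with the spindle near (277,171) and the knob at (249,219). The side view agrees: orange (331,152), spindle (287,222), knob (346,257). Next I'll fit the positions using both views.

```bash
cat >> h.py <<'E'
from scipy.optimize import least_squares
a_=np.linspace(0,2*np.pi,60)
def cyl(x,y,z0,z1,rad): return np.array([[x+rad*np.cos(a),y+rad*np.sin(a),z] for z in(z0,z1) for a in a_])
def hc(pts):
    h=cv2.convexHull(np.asarray(pts,np.float32)); m=cv2.moments(h); return np.array([m["m10"]/m["m00"],m["m01"]/m["m00"]])
def hsvmask(p,lo,hi,box):
    h=cv2.inRange(cv2.cvtColor(p["color"],cv2.COLOR_RGB2HSV),lo,hi); o=np.zeros_like(h);l,t,rr,b=[int(i) for i in box];o[t:b,l:rr]=h[t:b,l:rr];return o
def mpts(m): v,u=np.nonzero(m); return np.array([[uu+du,vv+dv] for uu,vv in zip(u,v) for du in(-.5,.5) for dv in(-.5,.5)])
def fit(views,model,x0):
    f=lambda x:np.concatenate([hc(proj(p,model(x)))-c for p,c in views]); s=least_squares(f,x0); return s.x,s.fun
E
python3 - <<'E'
from h import *
T=r.snapshot("top");S=r.snapshot("side")
V=[]
for p in(T,S):
    m=find(p,"orange_ring"); V.append((p,hc(mpts(m["pixels"]))))
    l,t,rr,b=[int(i) for i in m["extent"]]
    c=hsvmask(p,(5,120,60),(18,255,255),(l-6,t-6,rr+7,b+7)); print("col",m["extent"],hc(mpts(c)),V[-1][1])
print("ring",fit(V,lambda x:cyl(*x,0,.036,.024),[.6,-.28]))
for v in V: print(fit([v],lambda x:cyl(*x,0,.036,.024),[.6,-.28]))
V=[]
for p in(T,S):
    m=find(p,"lever_knob");l,t,rr,b=[int(i) for i in m["extent"]]
    c=hsvmask(p,(0,150,60),(5,255,255),(235,208,262,230) if p is T else (335,245,362,270)); 
    V.append((p,hc(mpts(c)))); print("knob",V[-1][1])
sph=lambda x:np.array([[x[0]+.015*np.cos(a)*np.cos(b),x[1]+.015*np.sin(a)*np.cos(b),x[2]+.015*np.sin(b)] for a in a_ for b in np.linspace(-1.57,1.57,15)])
print("knob",fit(V,sph,[.5,.24,.093]))
# base plate
for p,box in((T,(230,138,335,212)),(S,(235,205,340,302))):
    c=hsvmask(p,(0,150,60),(5,255,255),box); h=cv2.convexHull(mpts(c).astype(np.float32))
    q=np.array([onz(p,*i,.012)[:2] for i in h[:,0]],np.float32); R=cv2.minAreaRect(q); print("plate",R)
A=cv2.resize(T["color"][140:240,230:340],(440,400),interpolation=2);B=cv2.resize(S["color"][170:310,235:365],(360,388),interpolation=2)
B=np.pad(B,((0,12),(0,0),(0,0)));cv2.imwrite("pics/c1.png",np.hstack([A,B])[:,:,::-1])
E
```

```text
col [410.9, 181.1, 429.1, 196.5] [422.17627494 186.23244642] [420.99435028 186.8559322 ]
col [321.9, 142.8, 338.0, 159.9] [330.79489867 151.90531097] [331. 152.]
ring (array([ 0.60453463, -0.28322405]), array([ 0.06564522, -0.2450398 ,  0.19386811,  0.08958139]))
(array([ 0.60377865, -0.28300513]), array([5.47791501e-07, 1.43979310e-06]))
(array([ 0.60523376, -0.28366774]), array([-2.20615391e-06,  6.98199756e-08]))
knob [246.9374121  215.98241913]
knob [345.52873563 256.53256705]
knob (array([0.49619741, 0.22639904, 0.09618068]), array([-0.25960279,  1.79027253, -1.08453586, -0.21412608]))
plate ((0.633783757686615, 0.13980084657669067), (0.1788775622844696, 0.26838448643684387), 6.837245941162109)
plate ((0.6209062337875366, 0.14525678753852844), (0.20817729830741882, 0.27844858169555664), 6.928862571716309)
```

View pics/c1.png

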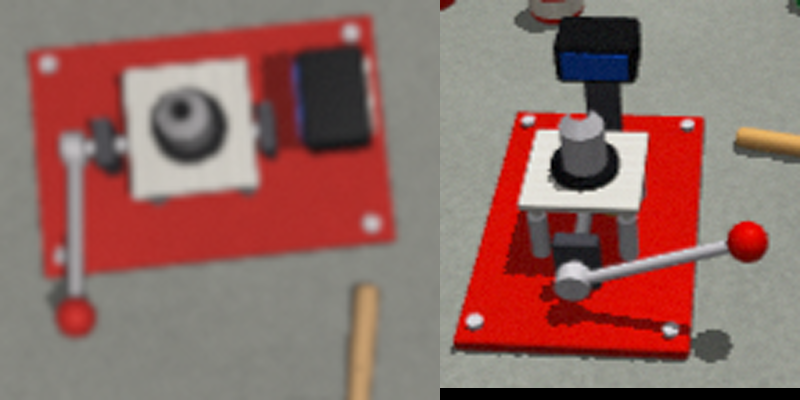

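The crop shows the lever down, with the spindle near (277,171) full-frame in the top view. The plate yaw is about +6.8°. Next I'll fit the seat disc, the spindle and the knob.

```bash
python3 - <<'E'
from h import *
T=r.snapshot("top");S=r.snapshot("side")
V=[]
for p,box in((T,(264,160,290,184)),(S,(268,214,300,242))):
    g=cv2.cvtColor(p["color"],cv2.COLOR_RGB2GRAY); l,t,rr,b=box
    m=np.zeros_like(g); m[t:b,l:rr]=(g[t:b,l:rr]<70)*255
    n,lab,st,_=cv2.connectedComponentsWithStats(m); i=1+np.argmax(st[1:,4]); print(st[i])
    V.append((p,hc(mpts(lab==i))))
mod=lambda x:cyl(*x,.0767,.0827,.028)
print("seat",fit(V,mod,[.64,.14]),[fit([v],mod,[.64,.14])[0] for v in V])
# whole-tip check: spindle silhouette via predicted projections
sph=lambda x:np.array([[x[0]+.015*np.cos(a)*np.cos(b),x[1]+.015*np.sin(a)*np.cos(b),x[2]+.015*np.sin(b)] for a in a_ for b in np.linspace(-1.57,1.57,15)])
V=[]
for p,box in((T,(242,211,258,226)),(S,(335,245,362,270))):
    c=hsvmask(p,(0,150,60),(6,255,255),box); u=mpts(c); print(u.min(0),u.max(0)); V.append((p,hc(u)))
print("knob",fit(V,sph,[.5,.24,.093]))
x,_=fit(V,sph,[.5,.24,.093])
th=np.radians(6.84);ex=np.array([np.cos(th),np.sin(th)]);ey=np.array([-ex[1],ex[0]])
print("spindle from knob",x[:2]+.1305*ex-.09*ey)
E
```

```text
[269 165  17  15  76]
[275 222  24  17 187]
seat (array([0.6332595 , 0.14912582]), array([-1.30946918, -1.48518459,  1.09669576, -1.16784978])) [array([0.62893341, 0.14521162]), array([0.63472979, 0.15319734])]
[244.5 214.5] [252.5 223.5]
[338.5 249.5] [352.5 263.5]
knob (array([0.49411499, 0.22226442, 0.09136563]), array([ 0.02255491, -0.23162015,  0.16668504,  0.04882331]))
spindle from knob [0.63440491 0.14844717]
```

>>> drive_tool(
  moves=[
    [0, 0, 0, 0, 0, 0.136, 8.5],
    [0, 0, 0, 0, 0, 0.136, 8.5],
    [4.12, -2.01, 0, 0, 0, 0, 8.5],
    [4.12, -2.01, 0, 0, 0, 0, 8.5],
    [4.12, -2.01, 0, 0, 0, 0, 8.5],
    [4.12, -2.01, 0, 0, 0, 0, 8.5],
    [4.12, -2.01, 0, 0, 0, 0, 8.5],
    [4.12, -2.01, 0, 0, 0, 0, 8.5],
    [4.12, -2.01, 0, 0, 0, 0, 8.5],
    [4.12, -2.01, 0, 0, 0, 0, 8.5],
    [4.12, -2.01, 0, 0, 0, 0, 8.5],
    [4.12, -2.01, 0, 0, 0, 0, 8.5],
  ],
)

```text
t: 3.1
tool_pos: [0.6055, -0.2824, 0.2313]
tool_rot: [0.0, 0.998, 0.059, 0.0]
wrist_force: [-0.5, -0.6, 0.1]
width: 0.995
grip_force: 0.0
```

>>> drive_tool(
  moves=[
    [-0.1, 0.1, 4.5, 0, 0, 0, 8.5],
    [0, 0, 4.5, 0, 0, 0, 8.5],
    [0, 0, 4.5, 0, 0, 0, 8.5],
    [0, 0, 4.5, 0, 0, 0, 8.5],
    [0, 0, 4.5, 0, 0, 0, 8.5],
    [0, 0, 0, 0, 0, 0, 8.5],
  ],
)

```text
t: 3.85
tool_pos: [0.6002, -0.2826, 0.0023]
tool_rot: [-0.002, 0.998, 0.059, -0.004]
wrist_force: [-0.3, -0.0, 0.7]
width: 0.995
grip_force: 0.0
```

```bash
python3 - <<'E'
from h import *
T=r.snapshot("top");S=r.snapshot("side")
A=cv2.resize(T["color"][150:230,370:470],(500,400),interpolation=2);B=cv2.resize(S["color"][100:200,290:365],(300,400),interpolation=2)
cv2.imwrite("pics/c2.png",np.hstack([A,B])[:,:,::-1]);print(r.get_obs()["tool_pos"])
E
```

```text
[ 0.60385358 -0.284617    0.00679592]
```

View pics/c2.png

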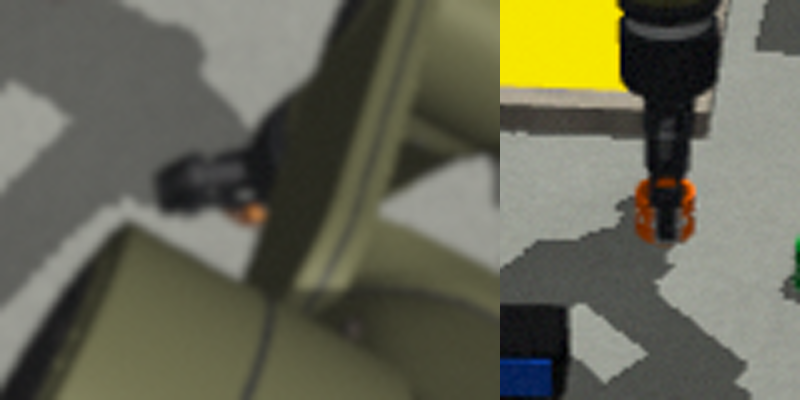

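The crop shows the fingers straddling the orange ring, centred in the side view at about (331,152). I'll close the gripper and lift.

>>> drive_tool(
  moves=[
    [0, 0, 0, 0, 0, 0, 4.0],
    [0, 0, 0, 0, 0, 0, 4.0],
    [0, 0, 0, 0, 0, 0, 4.0],
    [0, 0, 0, 0, 0, 0, 4.0],
    [0, 0, 0, 0, 0, 0, 4.0],
    [0, 0, 0, 0, 0, 0, 4.0],
  ],
)

```text
t: 4.7
tool_pos: [0.6049, -0.2852, 0.0087]
tool_rot: [0.001, 0.998, 0.059, 0.002]
wrist_force: [0.3, -0.9, 6.1]
width: 0.537
grip_force: 62.2
```

>>> drive_tool(
  moves=[
    [0, 0, 2, 0, 0, 0, 4.0],
  ],
)

```text
t: 4.82
tool_pos: [0.6095, -0.2882, -0.0017]
tool_rot: [0.005, 0.998, 0.06, 0.007]
wrist_force: [-13.2, -10.4, 89.0]
width: 0.532
grip_force: 97.1
```

I got the sign wrong: tool +z points down, so that row pressed the tool into the table. I'll reverse it now.

>>> drive_tool(
  moves=[
    [0, 0, -2, 0, 0, 0, 4.0],
    [0, 0, -1, 0, 0, 0, 4.0],
    [0, 0, 0, 0, 0, 0, 4.0],
    [0, 0, 0, 0, 0, 0, 4.0],
  ],
)

```text
t: 5.32
tool_pos: [0.6027, -0.2839, 0.0152]
tool_rot: [-0.001, 0.998, 0.059, -0.001]
wrist_force: [-0.2, -0.3, 0.2]
width: 0.534
grip_force: 89.5
```

```bash
python3 - <<'E'
from h import *
S=r.snapshot("side")
cv2.imwrite("pics/c3.png",cv2.resize(S["color"][90:190,270:395],(600,480),interpolation=2)[:,:,::-1]);o=r.get_obs();print(o["tool_pos"],o["tool_rot"],o["wrist_force"],o["width"])
E
```

```text
[ 0.60256575 -0.28386647  0.01495637] [-6.51357195e-04  9.98234650e-01  5.93811624e-02 -1.01798376e-03] [-0.50759522  0.73501469 -1.03369638] 0.5375220297709988
```

View pics/c3.png

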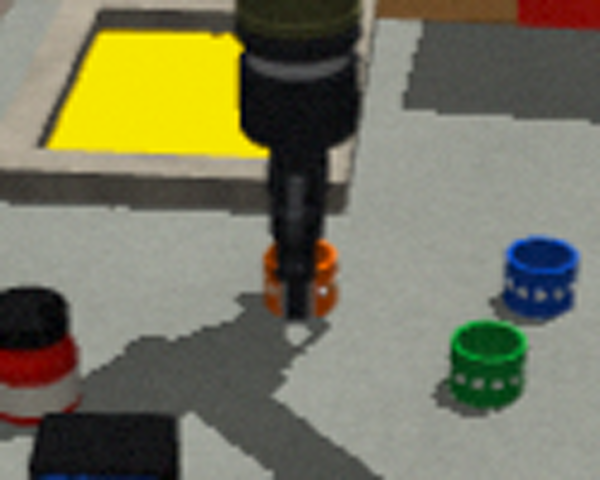

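The ring is gripped upright and clear of the table, and the other rings are untouched. Next I lift and carry it to just above the jig.

>>> drive_tool(
  moves=[
    [0, 0, -4.2, 0, 0, 0, 4.0],
    [0, 0, -4.2, 0, 0, 0, 4.0],
    [0, 0, -4.2, 0, 0, 0, 4.0],
    [0, 0, -4.2, 0, 0, 0, 4.0],
    [0.8, -4.0, 0, 0, 0, 0, 4.0],
    [0.8, -4.0, 0, 0, 0, 0, 4.0],
    [0.8, -4.0, 0, 0, 0, 0, 4.0],
    [0.8, -4.0, 0, 0, 0, 0, 4.0],
    [0.8, -4.0, 0, 0, 0, 0, 4.0],
    [0.8, -4.0, 0, 0, 0, 0, 4.0],
  ],
)

```text
t: 6.62
tool_pos: [0.6221, -0.039, 0.1829]
tool_rot: [-0.0, 0.998, 0.059, -0.001]
wrist_force: [-0.8, 0.4, 0.4]
width: 0.534
grip_force: 89.5
```

>>> drive_tool(
  moves=[
    [0.7, -3.7, 0, 0, 0, 0, 4.0],
    [0.7, -3.7, 0, 0, 0, 0, 4.0],
    [0.7, -3.7, 0, 0, 0, 0, 4.0],
    [0.7, -3.7, 0, 0, 0, 0, 4.0],
    [0.6, -3.7, 0, 0, 0, 0, 4.0],
    [0, 0, 0, 0, 0, 0, 4.0],
    [0, 0, 0, 0, 0, 0, 4.0],
  ],
)

```text
t: 7.5
tool_pos: [0.6339, 0.1471, 0.1831]
tool_rot: [0.0, 0.998, 0.06, -0.001]
wrist_force: [0.7, -0.3, 0.2]
width: 0.535
grip_force: 89.5
```

```bash
python3 - <<'E'
from h import *
T=r.snapshot("top");S=r.snapshot("side")
A=cv2.resize(T["color"][130:230,230:330],(400,400),interpolation=2);B=cv2.resize(S["color"][140:280,230:370],(400,400),interpolation=2)
cv2.imwrite("pics/c4.png",np.hstack([A,B])[:,:,::-1]);o=r.get_obs();print(o["tool_pos"],o["tool_rot"])
for p in(T,S):
    for q in("orange_ring","spindle"):
        m=find(p,q); print(q,m and (round(m["p"],2),m["extent"]))
E
```

```text
[0.6341888  0.14631616 0.18363857] [ 2.87525059e-04  9.98262447e-01  5.89200607e-02 -6.56907227e-04]
orange_ring (0.62, [159.5, 237.6, 202.5, 278.3])
spindle (0.91, [260.2, 164.1, 291.2, 187.2])
orange_ring None
spindle (0.56, [261.2, 213.5, 310.6, 250.6])
```

View pics/c4.png

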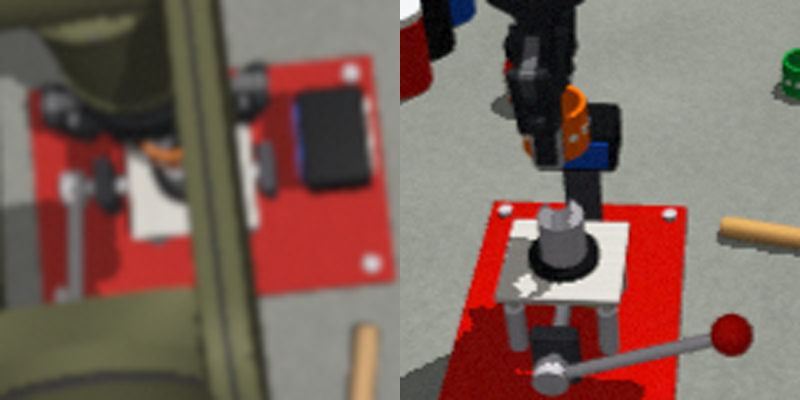

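The side crop shows the ring held above and slightly beyond the spindle, with the lever still down. Next I measure ring and spindle in the same view, using edge positions.

```bash
python3 - <<'E'
from h import *
T=r.snapshot("top");S=r.snapshot("side")
o=r.get_obs();tp=o["tool_pos"];print(tp)
c=hsvmask(S,(5,120,50),(18,255,255),(265,160,310,205)); 
n,lab,st,_=cv2.connectedComponentsWithStats(c);i=1+np.argmax(st[1:,4]);u=mpts(lab==i);print("orange ext",u.min(0),u.max(0))
th=np.radians(6.84);ex=np.array([np.cos(th),np.sin(th)])
def f(x):
    q=proj(S,cyl(*(tp[:2]+x[0]*ex),tp[2]+x[1],tp[2]+x[1]+.036,.024)); 
    return [q[:,0].max()-u[:,0].max(),q[:,1].min()-u[:,1].min(),q[:,1].max()-u[:,1].max()]
s=least_squares(f,[0,0]);print("ring off along x, bottom z rel tcp",s.x,s.fun)
g=cv2.cvtColor(S["color"],cv2.COLOR_RGB2GRAY).astype(int)
for v in(218,221,224,227,230): print(v,g[v,272:304])
for xy in([.634,.149],[.6347,.1532],[.6344,.1484]):
    for z0,z1,rr in((.0827,.1207,.018),(.0767,.0827,.028),(.1326,.1327,.008)):
        q=proj(S,cyl(*xy,z0,z1,rr));print(xy,rr,q.min(0).round(1),q.max(0).round(1))
I=cv2.imread("pics/t0.png")[:,:,::-1]; g0=cv2.cvtColor(np.ascontiguousarray(I),cv2.COLOR_RGB2GRAY).astype(int)
print(g0[160:188,264:292])
print("topdisc",onz(T,275,167,.1327))
m=cv2.inRange(I,(170,170,150),(255,255,255));k=np.zeros_like(m);k[150:195,255:300]=m[150:195,255:300]
q=np.array([onz(T,*i,.0767)[:2] for i in cv2.convexHull(mpts(k).astype(np.float32))[:,0]],np.float32);print("white",cv2.minAreaRect(q))
E
```

```text
[0.63454044 0.1466781  0.1844048 ]
orange ext [285.5 168.5] [296.5 195.5]
ring off along x, bottom z rel tcp [-0.00249494  0.00311167] [-0.00461958 -0.68404179  0.71174714]
218 [221 223 222 223 223 207 143 135 145 150 142 116 120 122 122 112 128 173
 171 167 132  84 148 225 226 225 227 226 226 227 224 225]
221 [227 227 227 227 227 220 168  75  78  81  83  81  80  79  84  83  81  83
  81  81  84  80  84 142 218 222 228 229 227 228 228 228]
224 [123 123 122 137 137  16  41  74  76  81  84  88  83  85  85  86  88  89
  84  78  86  87  79  47  21  24  92 190 224 222 223 223]
227 [120 122 103  29   9  12  20  54  78  80  82  87  86  86  84  85  86  85
  83  81  88  85  85  58  20  23  22  98 193 227 226 226]
230 [126 119 102  11  14   8  12  41  78  83  81  85  87  82  85  87  84  83
  84  84  87  74  41  20  21  27  17  96 198 225 225 227]
[0.634, 0.149] 0.018 [277.7 208.9] [295.4 232.8]
[0.634, 0.149] 0.028 [274.7 218.8] [300. 238.]
[0.634, 0.149] 0.008 [281.8 207.7] [289.3 212.5]
[0.6347, 0.1532] 0.018 [276.8 210.1] [294.6 234.1]
[0.6347, 0.1532] 0.028 [273.8 220. ] [299.3 239.3]
[0.63
[... 2930 characters left out ...]
0 200 200 199 201 201 199 199 201
  202 202 202 200 200 201 204 204 202 202]
 [193 198 197 197 196 197 198 200 199 199 201 200 200 201 201 199 199 200
  202 202 201 200 200 201 205 204 203 202]
 [193 198 198 197 197 197 199 201 199 200 200 200 199 201 203 201 200 200
  201 201 199 197 196 197 197 197 195 194]
 [192 198 197 197 198 198 199 201 199 199 199 198 196 196 197 195 193 193
  193 191 188 181 175 172 168 164 159 157]
 [190 197 194 192 192 192 192 192 191 190 190 186 179 175 171 167 163 161
  159 159 154 146 137 130 121 113 106 104]]
topdisc [0.63394897 0.14718518 0.1327    ]
white ((0.6332893967628479, 0.1469561904668808), (0.09368405491113663, 0.09322074800729752), 6.604895114898682)
```

>>> drive_tool(
  moves=[
    [0.2, -0.1, 2, 0, 0, 0, 4.0],
    [0, 0, 2, 0, 0, 0, 4.0],
    [0, 0, 1.4, 0, 0, 0, 4.0],
    [0, 0, 0, 0, 0, 0, 4.0],
    [0, 0, 0, 0, 0, 0, 4.0],
  ],
)

```text
t: 8.52
tool_pos: [0.6369, 0.1486, 0.1309]
tool_rot: [-0.0, 0.998, 0.059, 0.001]
wrist_force: [0.3, 0.4, 0.3]
width: 0.536
grip_force: 89.5
```

```bash
python3 - <<'E'
from h import *
S=r.snapshot("side");o=r.get_obs();tp=o["tool_pos"];print(tp,o["wrist_force"])
c=hsvmask(S,(5,120,50),(18,255,255),(265,170,312,235)); 
n,lab,st,_=cv2.connectedComponentsWithStats(c);i=1+np.argmax(st[1:,4]);u=mpts(lab==i);print("orange ext",u.min(0),u.max(0))
th=np.radians(6.84);ex=np.array([np.cos(th),np.sin(th)])
def f(x):
    q=proj(S,cyl(*(tp[:2]+x[0]*ex),tp[2]+x[1],tp[2]+x[1]+.036,.024)); 
    return [q[:,0].max()-u[:,0].max(),q[:,1].min()-u[:,1].min(),q[:,1].max()-u[:,1].max()]
s=least_squares(f,[0,0]);print("off",s.x,s.fun, tp[:2]+s.x[0]*ex)
cv2.imwrite("pics/c5.png",cv2.resize(S["color"][160:250,240:340],(800,600)[:2] if 0 else (660,594),interpolation=2)[:,:,::-1])
E
```

```text
[0.63705367 0.14868549 0.13120644] [ 0.37686815 -0.35950942  0.03036459]
orange ext [285.5 190.5] [296.5 216.5]
off [-0.00226849  0.00139022] [-0.00538613 -0.78351478  0.81677542] [0.63480133 0.14841532]
```

View pics/c5.png

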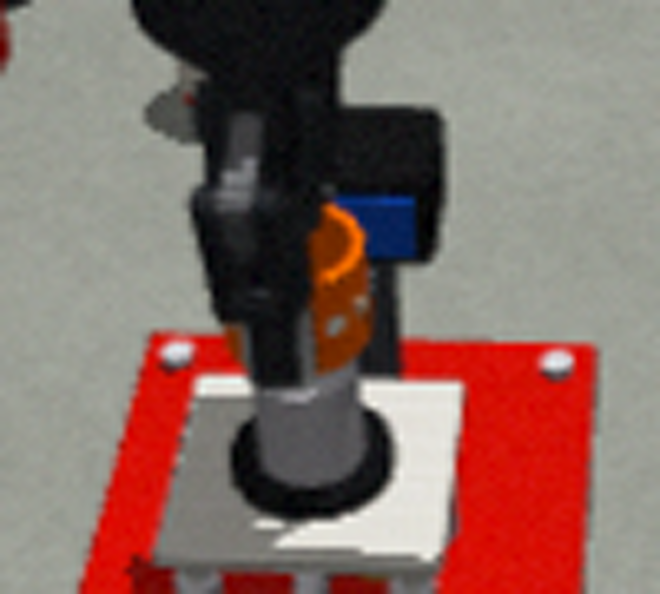

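The crop shows the ring right over the spindle top. The ring centre column is 285.5 and the spindle's is 286.7, which is what perspective predicts, so they are aligned. I'll lower in small steps and watch the force.

>>> drive_tool(
  moves=[
    [0, 0, 0.5, 0, 0, 0, 4.0],
    [0, 0, 0.5, 0, 0, 0, 4.0],
    [0, 0, 0.4, 0, 0, 0, 4.0],
    [0, 0, 0, 0, 0, 0, 4.0],
  ],
)

```text
t: 9.07
tool_pos: [0.6359, 0.1485, 0.1157]
tool_rot: [0.0, 0.998, 0.059, -0.001]
wrist_force: [1.0, 0.3, 0.3]
width: 0.533
grip_force: 89.5
```

>>> drive_tool(
  moves=[
    [0, 0, 0.4, 0, 0, 0, 4.0],
    [0, 0, 0.3, 0, 0, 0, 4.0],
    [0, 0, 0, 0, 0, 0, 4.0],
  ],
)

```text
t: 9.45
tool_pos: [0.6361, 0.1485, 0.1089]
tool_rot: [0.0, 0.998, 0.059, -0.0]
wrist_force: [0.7, -1.1, -0.1]
width: 0.541
grip_force: 89.5
```

>>> drive_tool(
  moves=[
    [0, 0, 0.6, 0, 0, 0, 4.0],
    [0, 0, 0.6, 0, 0, 0, 4.0],
    [0, 0, 0.6, 0, 0, 0, 4.0],
    [0, 0, 0.3, 0, 0, 0, 4.0],
    [0, 0, 0, 0, 0, 0, 4.0],
  ],
)

```text
t: 10.07
tool_pos: [0.6361, 0.1485, 0.0879]
tool_rot: [0.0, 0.998, 0.059, -0.0]
wrist_force: [-0.4, 0.8, -0.6]
width: 0.536
grip_force: 89.5
```

>>> drive_tool(
  moves=[
    [0, 0, 0.2, 0, 0, 0, 4.0],
    [0, 0, 0.1, 0, 0, 0, 4.0],
    [0, 0, 0, 0, 0, 0, 4.0],
  ],
)

```text
t: 10.45
tool_pos: [0.6363, 0.1486, 0.0853]
tool_rot: [-0.0, 0.998, 0.059, 0.0]
wrist_force: [-0.5, 0.2, -0.1]
width: 0.537
grip_force: 89.5
```

>>> drive_tool(
  moves=[
    [0, 0, 0.15, 0, 0, 0, 4.0],
    [0, 0, 0.1, 0, 0, 0, 4.0],
    [0, 0, 0, 0, 0, 0, 4.0],
  ],
)

```text
t: 10.82
tool_pos: [0.6362, 0.1486, 0.0827]
tool_rot: [0.0, 0.998, 0.059, -0.0]
wrist_force: [0.0, 0.4, 0.0]
width: 0.535
grip_force: 89.5
```

>>> drive_tool(
  moves=[
    [0, 0, 0.1, 0, 0, 0, 4.0],
    [0, 0, 0.1, 0, 0, 0, 4.0],
    [0, 0, 0, 0, 0, 0, 4.0],
  ],
)

```text
t: 11.2
tool_pos: [0.6364, 0.1486, 0.0808]
tool_rot: [-0.0, 0.998, 0.059, 0.0]
wrist_force: [-0.1, -0.4, -0.2]
width: 0.533
grip_force: 89.7
```

>>> drive_tool(
  moves=[
    [0, 0, 0.1, 0, 0, 0, 4.0],
    [0, 0, 0.1, 0, 0, 0, 4.0],
    [0, 0, 0, 0, 0, 0, 4.0],
  ],
)

```text
t: 11.58
tool_pos: [0.6364, 0.1486, 0.0804]
tool_rot: [0.0, 0.998, 0.059, 0.0]
wrist_force: [-2.1, -0.9, 8.7]
width: 0.534
grip_force: 90.8
```

The ring has touched the seat (8.7 N). I'll relieve the press, open the fingers, then check.

>>> drive_tool(
  moves=[
    [0, 0, -0.1, 0, 0, 0, 4.0],
    [0, 0, 0, 0, 0, 0, 6.0],
    [0, 0, 0, 0, 0, 0, 7.0],
    [0, 0, 0, 0, 0, 0, 7.0],
    [0, 0, 0, 0, 0, 0, 7.0],
    [0, 0, 0, 0, 0, 0, 7.0],
  ],
)

```text
t: 12.32
tool_pos: [0.6363, 0.1486, 0.0797]
tool_rot: [0.0, 0.998, 0.059, -0.0]
wrist_force: [-0.2, -0.3, -0.3]
width: 0.819
grip_force: 0.0
```

```bash
python3 - <<'E'
from h import *
S=r.snapshot("side");o=r.get_obs();print(o["tool_pos"],o["wrist_force"],o["width"],o["grip_force"])
cv2.imwrite("pics/c6.png",cv2.resize(S["color"][160:280,240:365],(600,576),interpolation=2)[:,:,::-1])
E
```

```text
[0.63632111 0.14861059 0.07970743] [ 0.14716831 -0.37668424  0.21249122] 0.8203389600910609 0.0
```

View pics/c6.png

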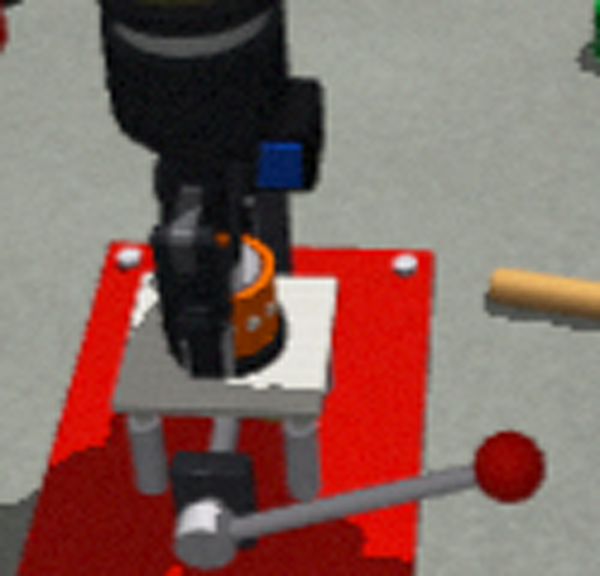

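The crop shows the ring sitting on the black seat around the spindle, fingers clear, lever down. I'll go up, then over the knob.

>>> drive_tool(
  moves=[
    [0, 0, -2, 0, 0, 0, 7.0],
    [0, 0, -3, 0, 0, 0, 7.0],
    [0, 0, -3, 0, 0, 0, 7.0],
    [0, 0, -3, 0, 0, 0, 7.0],
    [-2.6, -1.8, -1, 0, 0, 0, 7.0],
    [-2.6, -1.8, 0, 0, 0, 0, 7.0],
    [-2.7, -1.8, 0, 0, 0, 0, 7.0],
    [-2.7, -1.8, 0, 0, 0, 0, 7.0],
    [-2.7, -1.8, 0, 0, 0, 0, 7.0],
    [0, 0, 0, 0, 0, 0, 7.0],
    [0, 0, 0, 0, 0, 0, 7.0],
  ],
)

```text
t: 13.75
tool_pos: [0.4944, 0.2222, 0.2001]
tool_rot: [0.0, 0.998, 0.06, 0.001]
wrist_force: [0.7, -0.2, -0.7]
width: 0.824
grip_force: 0.0
```

```bash
python3 - <<'E'
from h import *
T=r.snapshot("top");S=r.snapshot("side");o=r.get_obs();print(o["tool_pos"],o["tool_rot"])
for p in(T,S):
    m=find(p,"orange_ring"); 
    if m: 
        c=hc(mpts(m["pixels"]));print(m["p"],m["extent"],c,fit([(p,c)],lambda x:cyl(*x,.0827,.1187,.024),[.63,.15])[0])
        q=proj(p,cyl(.634,.148,.0827,.1187,.024));print(q.min(0),q.max(0))
cv2.imwrite("pics/c7.png",np.hstack([cv2.resize(T["color"][135:235,225:325],(390,400),interpolation=2),cv2.resize(S["color"][140:300,235:385],(400,400),interpolation=2)])[:,:,::-1])
E
```

```text
[0.49481205 0.22195389 0.19997637] [1.58566362e-06 9.98253300e-01 5.90762914e-02 5.83874704e-04]
0.77 [272.3, 208.4, 298.6, 233.9] [286.01393413 222.18802027] [0.63460903 0.1522362 ]
[275.08621428 207.58958104] [298.16372786 234.44713444]
```

View pics/c7.png

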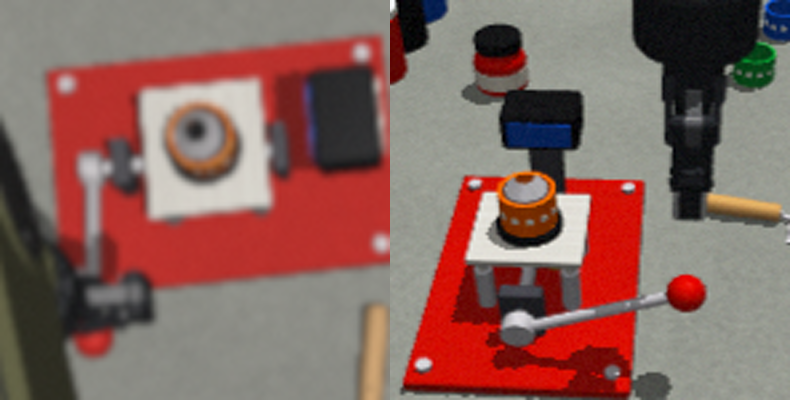

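The views show the ring seated flat around the spindle, lever still down, gripper above the knob. I'll descend onto the knob.

>>> drive_tool(
  moves=[
    [0, 0, 3, 0, 0, 0, 7.0],
    [0, 0, 3, 0, 0, 0, 7.0],
    [0, 0, 3, 0, 0, 0, 7.0],
    [0, 0, 2, 0, 0, 0, 7.0],
    [0, 0, 1.9, 0, 0, 0, 7.0],
    [0, 0, 0, 0, 0, 0, 7.0],
    [0, 0, 0, 0, 0, 0, 7.0],
  ],
)

```text
t: 14.82
tool_pos: [0.4944, 0.2222, 0.0712]
tool_rot: [-0.0, 0.998, 0.059, 0.0]
wrist_force: [0.1, 0.4, -0.3]
width: 0.821
grip_force: 0.0
```

```bash
python3 - <<'E'
from h import *
T=r.snapshot("top");S=r.snapshot("side");o=r.get_obs();print(o["tool_pos"],o["wrist_force"])
cv2.imwrite("pics/c8.png",np.hstack([cv2.resize(T["color"][175:245,215:285],(400,400),interpolation=2),cv2.resize(S["color"][200:290,300:390],(400,400),interpolation=2)])[:,:,::-1])
E
```

```text
[0.49459525 0.22237097 0.07169873] [ 0.086394   -0.24221998  0.11605223]
```

View pics/c8.png

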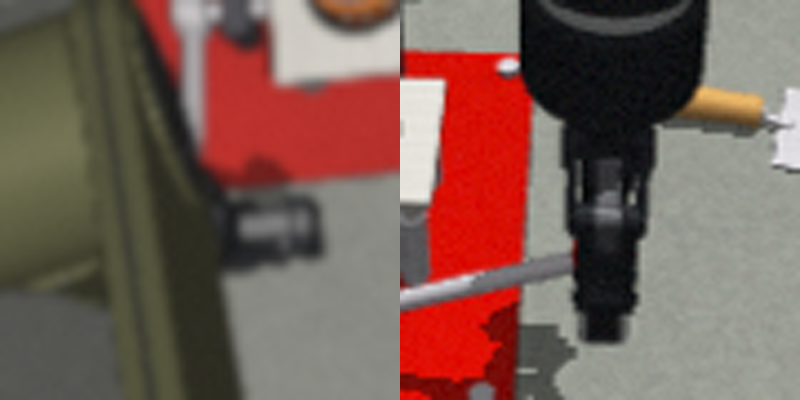

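In the side crop the near finger hides the knob, with a sliver of red at its left edge, so the finger is in line with it. I'll close the gripper.

>>> drive_tool(
  moves=[
    [0, 0, 0, 0, 0, 0, 4.0],
    [0, 0, 0, 0, 0, 0, 2.0],
    [0, 0, 0, 0, 0, 0, 2.0],
    [0, 0, 0, 0, 0, 0, 2.0],
    [0, 0, 0, 0, 0, 0, 2.0],
    [0, 0, 0, 0, 0, 0, 2.0],
  ],
)

```text
t: 15.68
tool_pos: [0.4936, 0.2238, 0.0716]
tool_rot: [-0.001, 0.998, 0.059, 0.0]
wrist_force: [-1.9, 5.6, 3.8]
width: 0.325
grip_force: 58.7
```

The knob is gripped. Now I swing it along the arc, first to about half way.

>>> drive_tool(
  moves=[
    [0.45, 0, -0.95, 0, 0, 0, 2.0],
    [0.46, 0, -0.95, 0, 0, 0, 2.0],
    [0.58, 0, -0.87, 0, 0, 0, 2.0],
    [0.59, 0, -0.86, 0, 0, 0, 2.0],
    [0.71, 0, -0.77, 0, 0, 0, 2.0],
    [0.72, 0, -0.77, 0, 0, 0, 2.0],
    [0.81, 0, -0.66, 0, 0, 0, 2.0],
    [0.82, 0, -0.65, 0, 0, 0, 2.0],
    [0, 0, 0, 0, 0, 0, 2.0],
  ],
)

```text
t: 16.8
tool_pos: [0.545, 0.23, 0.1348]
tool_rot: [-0.001, 0.998, 0.06, 0.0]
wrist_force: [1.0, 7.1, -9.0]
width: 0.317
grip_force: 59.9
```

>>> drive_tool(
  moves=[
    [0.91, 0, -0.53, 0, 0, 0, 2.0],
    [0.91, 0, -0.53, 0, 0, 0, 2.0],
    [0.97, 0, -0.38, 0, 0, 0, 2.0],
    [0.98, 0, -0.38, 0, 0, 0, 2.0],
    [1.02, 0, -0.24, 0, 0, 0, 2.0],
    [1.03, 0, -0.23, 0, 0, 0, 2.0],
    [1.04, 0, -0.08, 0, 0, 0, 2.0],
    [1.05, 0, -0.08, 0, 0, 0, 2.0],
    [0, 0, 0, 0, 0, 0, 2.0],
    [0, 0, 0, 0, 0, 0, 2.0],
  ],
)

```text
t: 18.05
tool_pos: [0.6228, 0.2376, 0.1598]
tool_rot: [0.0, 0.998, 0.059, -0.001]
wrist_force: [-0.6, 0.2, -0.5]
width: 0.236
grip_force: 0.0
```

```bash
python3 - <<'E'
from h import *
S=r.snapshot("side");T=r.snapshot("top");o=r.get_obs();print(o["tool_pos"],o["wrist_force"],o["grip_force"],np.abs(o["qvel"]).max())
th=np.radians(6.84);ex=np.array([np.cos(th),np.sin(th)]);ey=np.array([-ex[1],ex[0]])
pv=np.array([.634,.148])+.09*ey; print("pivot",pv)
print("pivot px",proj(S,[[*pv,.042],[*pv,.182]]))
k=np.array(o["tool_pos"])[:2]; print("tool rel pivot along ex",(k-pv)@ex,(k-pv)@ey)
q=proj(S,cyl(.634,.148,.098,.134,.024));print(q.min(0),q.max(0))
m=find(S,"orange_ring");print(m and m["extent"])
cv2.imwrite("pics/c9.png",np.hstack([cv2.resize(T["color"][135:235,225:325],(390,400),interpolation=2),cv2.resize(S["color"][140:300,235:385],(400,400),interpolation=2)])[:,:,::-1])
E
```

```text
[0.62259441 0.23760926 0.15992729] [-0.25081296  0.31126681 -0.13298678] 0.0 0.004203557468847803
pivot [0.62328126 0.23735943]
pivot px [[283.1963727  270.23922407]
 [277.2669368  220.74167068]]
tool rel pivot along ex -0.0006522037233142256 0.00032984861963257864
[274.42018895 202.23024268] [297.7872429  229.30964038]
[278.6, 211.0, 297.6, 233.2]
```

View pics/c9.png

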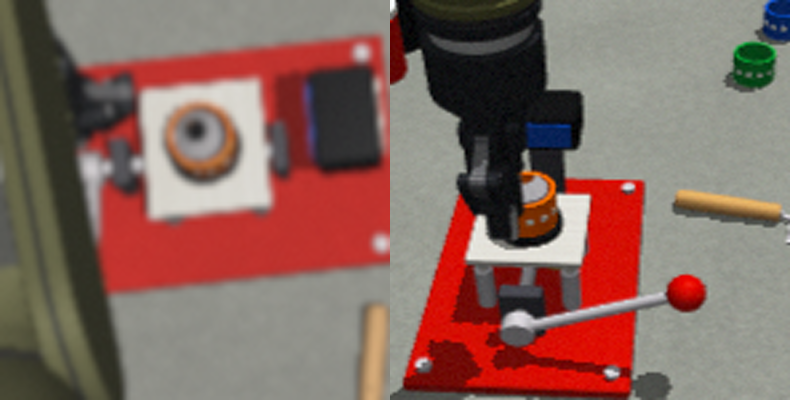

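The side view shows that the knob slipped out: the lever is back at rest, gripper shut near (0.623, 0.238). The ring is still seated. I've now viewed 11 pictures, one over the limit of 10, so I'll go on by numbers only. I'll back off above the lever and measure the knob again.

>>> drive_tool(
  moves=[
    [0, 0, -3, 0, 0, 0, 7.0],
    [0, 0, -3, 0, 0, 0, 7.0],
    [-3.3, -0.1, 0, 0, 0, 0, 7.0],
    [-3.3, -0.1, 0, 0, 0, 0, 7.0],
    [-3.3, 0, 0, 0, 0, 0, 7.0],
    [-3.3, 0, 0, 0, 0, 0, 7.0],
    [0, 0, 0, 0, 0, 0, 7.0],
    [0, 0, 0, 0, 0, 0, 7.0],
  ],
)

```text
t: 19.2
tool_pos: [0.4926, 0.2242, 0.2206]
tool_rot: [-0.0, 0.998, 0.059, 0.001]
wrist_force: [-0.2, -0.6, 0.2]
width: 0.818
grip_force: 0.0
```

```bash
python3 - <<'E'
from h import *
S=r.snapshot("side");T=r.snapshot("top");o=r.get_obs();print(o["tool_pos"],o["wrist_force"],o["width"])
sph=lambda x:np.array([[x[0]+.015*np.cos(a)*np.cos(b),x[1]+.015*np.sin(a)*np.cos(b),x[2]+.015*np.sin(b)] for a in a_ for b in np.linspace(-1.57,1.57,15)])
c=hsvmask(S,(0,150,60),(6,255,255),(335,245,362,270));u=mpts(c);print("side knob",u.min(0),u.max(0),hc(u))
print("with y .2222/.2238, free x,z:",[fit([(S,hc(u))],lambda x:sph([x[0],y,x[1]]),[.494,.092])[0] for y in(.2222,.2238)])
m=find(S,"orange_ring");print(m and (m["p"],m["extent"])); q=proj(S,cyl(.634,.148,.0827,.1187,.024));print(q.min(0),q.max(0))
E
```

```text
[0.49309181 0.22427044 0.22030541] [ 0.45733895  0.33343077 -0.61982518] 0.8200173724009487
side knob [338.5 249.5] [352.5 263.5] [345.52873563 256.53256705]
with y .2222/.2238, free x,z: [array([0.49445873, 0.09137671]), array([0.49429472, 0.0931209 ])]
(0.88, [274.3, 208.7, 298.9, 233.1])
[275.08621428 207.58958104] [298.16372786 234.44713444]
```

The knob is confirmed at (0.494, 0.224, 0.093). I'll grip it deeper this time.

>>> drive_tool(
  moves=[
    [-0.1, 0, 3.2, 0, 0, 0, 7.0],
    [0, 0, 3.2, 0, 0, 0, 7.0],
    [0, 0, 3.2, 0, 0, 0, 7.0],
    [0, 0, 3.0, 0, 0, 0, 7.0],
    [0, 0, 2.0, 0, 0, 0, 7.0],
    [0, 0, 1.0, 0, 0, 0, 7.0],
    [0, 0, 0, 0, 0, 0, 7.0],
    [0, 0, 0, 0, 0, 0, 2.0],
    [0, 0, 0, 0, 0, 0, 2.0],
    [0, 0, 0, 0, 0, 0, 2.0],
    [0, 0, 0, 0, 0, 0, 2.0],
    [0, 0, 0, 0, 0, 0, 2.0],
  ],
)

```text
t: 20.85
tool_pos: [0.4914, 0.2237, 0.0647]
tool_rot: [0.0, 0.998, 0.059, 0.001]
wrist_force: [1.0, -3.5, 4.5]
width: 0.319
grip_force: 58.8
```

>>> drive_tool(
  moves=[
    [0.45, 0, -0.95, 0, 0, 0, 2.0],
    [0.46, 0, -0.95, 0, 0, 0, 2.0],
    [0.58, 0, -0.87, 0, 0, 0, 2.0],
    [0.59, 0, -0.86, 0, 0, 0, 2.0],
  ],
)

```text
t: 21.35
tool_pos: [0.5099, 0.2259, 0.1003]
tool_rot: [0.0, 0.998, 0.059, -0.002]
wrist_force: [-2.6, -1.7, -2.8]
width: 0.324
grip_force: 59.1
```

>>> drive_tool(
  moves=[
    [0.71, 0, -0.77, 0, 0, 0, 2.0],
    [0.72, 0, -0.77, 0, 0, 0, 2.0],
    [0.81, 0, -0.66, 0, 0, 0, 2.0],
    [0.82, 0, -0.65, 0, 0, 0, 2.0],
  ],
)

```text
t: 21.85
tool_pos: [0.5432, 0.2299, 0.129]
tool_rot: [0.0, 0.998, 0.059, 0.0]
wrist_force: [2.5, -3.2, -10.3]
width: 0.323
grip_force: 59.5
```

The force is mostly radial, meaning my path runs about 2.5 mm outside the true arc. I'll correct inward as I continue.

>>> drive_tool(
  moves=[
    [0.98, 0, -0.43, 0, 0, 0, 2.0],
    [0.98, 0, -0.43, 0, 0, 0, 2.0],
    [0.97, 0, -0.38, 0, 0, 0, 2.0],
  ],
)

```text
t: 22.22
tool_pos: [0.5697, 0.2331, 0.1422]
tool_rot: [0.0, 0.998, 0.059, -0.002]
wrist_force: [-5.2, -4.0, 2.8]
width: 0.313
grip_force: 59.7
```

>>> drive_tool(
  moves=[
    [0.95, 0, -0.43, 0, 0, 0, 2.0],
    [1.02, 0, -0.26, 0, 0, 0, 2.0],
    [1.02, 0, -0.23, 0, 0, 0, 2.0],
  ],
)

```text
t: 22.6
tool_pos: [0.6032, 0.2386, 0.1519]
tool_rot: [-0.001, 0.998, 0.059, 0.002]
wrist_force: [-0.3, -0.1, 0.7]
width: 0.232
grip_force: 0.0
```

The pinch slipped again, so I'm changing method. The spring always pushes back, so closed fingers behind the knob, with the tool tilted 0.5 rad, will push it up the arc and hold it against the spring. First I back off to the -x side.

>>> drive_tool(
  moves=[
    [0, 0, -3, 0, 0, 0, 4.0],
    [0, 0, -3, 0, 0, 0, 2.0],
    [-4, 0, 0, 0, 0, 0, 0.0],
    [-4, 0, 0, 0, 0, 0, 0.0],
    [-4, 0, 0, 0, 0, 0, 0.0],
    [-4, 0, 0, 0, 0, 0, 0.0],
    [-1.5, 0, 0, 0, 0.167, 0, 0.0],
    [0, 0, 0, 0, 0.167, 0, 0.0],
    [0, 0, 0, 0, 0.166, 0, 0.0],
    [0, 0, 0, 0, 0, 0, 0.0],
    [0, 0, 0, 0, 0, 0, 0.0],
  ],
)

```text
t: 23.98
tool_pos: [0.4295, 0.2181, 0.2128]
tool_rot: [-0.016, 0.967, 0.057, 0.248]
wrist_force: [0.0, 0.3, 0.4]
width: -0.003
grip_force: 0.0
```

```bash
cat > k.py <<'E'
from h import *
from scipy.spatial.transform import Rotation as Ro
o=r.get_obs();w,x,y,z=o["tool_rot"];R=Ro.from_quat([x,y,z,w]).as_matrix()
print("t",o["t"],o["tool_pos"],"xaxis",R[:,0],"zaxis",R[:,2],"F",o["wrist_force"],"j",o["joint_positions"].round(2),o["width"])
S=r.snapshot("side")
c=hsvmask(S,(0,150,60),(6,255,255),(335,245,362,270));u=mpts(c);print("knob",u.min(0),u.max(0))
B=np.array([.4943,.2238,.093])-o["tool_pos"];print("knob in tool axes, cm",(R.T@B*100).round(2))
m=find(S,"orange_ring");print("ring",m and (m["p"],m["extent"]))
E
python3 k.py
```

```text
t 23.975 [0.42947817 0.21810613 0.21279879] xaxis [0.8702948  0.10329616 0.48157747] zaxis [ 0.47793198  0.0591815  -0.87640092] F [0.04130408 0.32614287 0.42668307] j [ 0.53  0.01  2.07 -0.34  0.61  2.21] -0.0025494800552069725
knob [338.5 249.5] [352.5 264.5]
knob in tool axes, cm [-0.07  0.23 13.63]
ring (0.54, [274.0, 206.3, 298.1, 234.7])
```

>>> drive_tool(
  moves=[
    [-2.1, 0.1, 0, 0, 0, 0, 0],
    [-2.1, 0.1, 0, 0, 0, 0, 0],
    [0, 0, 3.5, 0, 0, 0, 0],
    [0, 0, 3.5, 0, 0, 0, 0],
    [0, 0, 3.5, 0, 0, 0, 0],
    [0, 0, 3.5, 0, 0, 0, 0],
    [0, 0, 3.1, 0, 0, 0, 0],
    [0, 0, 0, 0, 0, 0, 0],
    [0, 0, 0, 0, 0, 0, 0],
  ],
)

```text
t: 25.2
tool_pos: [0.4799, 0.2167, 0.0564]
tool_rot: [-0.019, 0.971, 0.06, 0.233]
wrist_force: [0.2, 0.0, 0.5]
width: 0.001
grip_force: 0.0
```

```bash
python3 k.py
```

```text
t 25.2 [0.47987791 0.21671575 0.05638499] xaxis [0.88446887 0.10790063 0.45395184] zaxis [ 0.4494927   0.06398495 -0.89098947] F [0.18521754 0.03168573 0.51988647] j [ 0.44  0.36  2.2  -0.84  0.18  2.68] 0.0007319119758346912
knob [338.5 249.5] [353.5 263.5]
knob in tool axes, cm [ 3.01 -0.55 -2.57]
ring (0.77, [274.5, 205.2, 302.4, 234.7])
```

The wrist is close to its limits here (j5 0.18, j6 2.68), so I'll reduce the tilt and recentre sideways.

>>> drive_tool(
  moves=[
    [-0.7, -0.2, 0.3, 0, -0.1, 0, 0],
    [0, -0.2, 0.3, 0, -0.08, 0, 0],
    [0, 0, 0, 0, 0, 0, 0],
    [0, 0, 0, 0, 0, 0, 0],
  ],
)

```text
t: 25.8
tool_pos: [0.4796, 0.2138, 0.0511]
tool_rot: [-0.007, 0.983, 0.059, 0.173]
wrist_force: [-0.2, 0.1, -0.3]
width: 0.003
grip_force: 0.0
```

```bash
python3 k.py
```

```text
t 25.8 [0.47959005 0.21376739 0.05111681] xaxis [0.93341243 0.11381382 0.34027584] zaxis [ 0.33861822  0.03419367 -0.94030234] F [-0.23426446  0.13242644 -0.27994055] j [ 0.41  0.37  2.11 -0.31  0.35  2.14] 0.0026344072010862684
knob [338.5 249.5] [353.5 263.5]
knob in tool axes, cm [ 2.91 -0.79 -3.41]
ring (0.76, [273.2, 207.3, 298.3, 233.8])
```

>>> drive_tool(
  moves=[
    [0, -0.7, 0, 0, 0, 0, 0],
    [0.3, 0, 0, 0, 0, 0, 0],
    [0.76, 0, -0.85, 0, 0, 0, 0],
    [0.76, 0, -0.85, 0, 0, 0, 0],
    [0.85, 0, -0.75, 0, 0, 0, 0],
    [0.85, 0, -0.75, 0, 0, 0, 0],
    [0, 0, 0, 0, 0, 0, 0],
  ],
)

```text
t: 26.78
tool_pos: [0.5021, 0.224, 0.094]
tool_rot: [-0.008, 0.983, 0.058, 0.173]
wrist_force: [-4.6, 0.8, 0.0]
width: -0.004
grip_force: 1.8
```

```bash
cat > k2.py <<'E'
from h import *
from scipy.spatial.transform import Rotation as Ro
o=r.get_obs();w,x,y,z=o["tool_rot"];R=Ro.from_quat([x,y,z,w]).as_matrix()
print("t",o["t"],o["tool_pos"].round(4),"xaxis",R[:,0].round(3),"F",o["wrist_force"].round(1),"j",o["joint_positions"].round(2),"qd",np.abs(o["qvel"]).max().round(4))
S=r.snapshot("side")
th=np.radians(6.84);ex=np.array([np.cos(th),np.sin(th)]);ey=np.array([-ex[1],ex[0]]);pv=np.array([.634,.148])+.09*ey
B=lambda l:np.array([*(pv-.14*np.sin(l)*ex),.042+.14*np.cos(l)])
hsv=cv2.inRange(cv2.cvtColor(S["color"],cv2.COLOR_RGB2HSV),(0,150,60),(6,255,255))
best=[]
for l in np.arange(-.4,1.25,.05):
    q=proj(S,B(l)[None])[0];d=np.hypot(*(np.stack(np.meshgrid(np.arange(640),np.arange(400)),-1)-q).transpose(2,0,1))
    best.append(((hsv[d<6]>0).mean().round(2),round(l,2)))
print("red fill by lean",[b for b in best if b[0]>.3])
i=Ro.from_matrix(R);
for l in(1.2,.6,0): print("knob lean",l,"in tool cm",(R.T@(B(l)-o["tool_pos"])*100).round(2))
m=find(S,"orange_ring");print("ring",m and (m["p"],m["extent"]))
for h in(.0827,.098): q=proj(S,cyl(.634,.148,h,h+.036,.024));print(h,q.min(0).round(1),q.max(0).round(1))
E
python3 k2.py
```

```text
t 26.775 [0.5021 0.224  0.094 ] xaxis [0.934 0.112 0.34 ] F [-4.6  0.8  0. ] j [ 0.41  0.31  2.01 -0.22  0.5   2.04] qd 0.0201
red fill by lean [(np.float64(0.5), np.float64(-0.25)), (np.float64(0.72), np.float64(-0.2)), (np.float64(0.58), np.float64(-0.15)), (np.float64(0.62), np.float64(0.45)), (np.float64(0.95), np.float64(0.5)), (np.float64(1.0), np.float64(0.55)), (np.float64(1.0), np.float64(0.6)), (np.float64(1.0), np.float64(0.65)), (np.float64(0.85), np.float64(0.7)), (np.float64(0.8), np.float64(0.75)), (np.float64(0.82), np.float64(0.8)), (np.float64(0.93), np.float64(0.85)), (np.float64(0.95), np.float64(0.9)), (np.float64(0.74), np.float64(0.95)), (np.float64(0.45), np.float64(1.0))]
knob lean 1.2 in tool cm [-0.85  0.12 -0.17]
knob lean 0.6 in tool cm [ 6.19  0.15 -4.51]
knob lean 0 in tool cm [14.46  0.15 -4.12]
ring (0.8, [272.6, 205.5, 299.4, 233.5])
0.0827 [275.1 207.6] [298.2 234.4]
0.098 [274.4 202.2] [297.8 229.3]
```

The lever is following the push: the lean is now about 0.9, with 4.6 N of contact. I'll continue.

>>> drive_tool(
  moves=[
    [0.93, 0, -0.58, 0, 0, 0, 0],
    [0.94, 0, -0.57, 0, 0, 0, 0],
    [1.0, 0, -0.44, 0, 0, 0, 0],
    [1.0, 0, -0.43, 0, 0, 0, 0],
    [1.03, 0, -0.19, 0, 0, 0, 0],
    [1.03, 0, -0.18, 0, 0, 0, 0],
    [0, 0, 0, 0, 0, 0, 0],
  ],
)

```text
t: 27.75
tool_pos: [0.5506, 0.2304, 0.1361]
tool_rot: [-0.008, 0.983, 0.059, 0.173]
wrist_force: [-4.0, 0.5, 1.0]
width: 0.0
grip_force: 1.1
```

```bash
python3 k2.py
```

```text
t 27.75 [0.5506 0.2304 0.1361] xaxis [0.933 0.113 0.341] F [-4.   0.5  1. ] j [ 0.38  0.3   1.87 -0.16  0.64  1.95] qd 0.0312
red fill by lean [(np.float64(0.5), np.float64(-0.25)), (np.float64(0.64), np.float64(-0.2)), (np.float64(0.48), np.float64(-0.15)), (np.float64(0.61), np.float64(0.35)), (np.float64(0.95), np.float64(0.4)), (np.float64(0.96), np.float64(0.45)), (np.float64(0.63), np.float64(0.5))]
knob lean 1.2 in tool cm [-6.89  0.16  2.12]
knob lean 0.6 in tool cm [ 0.16  0.18 -2.22]
knob lean 0 in tool cm [ 8.42  0.19 -1.82]
ring (0.59, [271.8, 203.6, 296.2, 230.9])
0.0827 [275.1 207.6] [298.2 234.4]
0.098 [274.4 202.2] [297.8 229.3]
```

>>> drive_tool(
  moves=[
    [1.0, 0, 0.0, 0, 0, 0, 0],
    [1.0, 0, 0.0, 0, 0, 0, 0],
    [1.0, 0, 0.1, 0, 0, 0, 0],
    [1.0, 0, 0.1, 0, 0, 0, 0],
    [0.8, 0, 0.1, 0, 0, 0, 0],
    [0.6, 0, 0.2, 0, 0, 0, 0],
    [0, 0, 0, 0, 0, 0, 0],
    [0, 0, 0, 0, 0, 0, 0],
  ],
)

```text
t: 28.85
tool_pos: [0.6006, 0.2361, 0.1486]
tool_rot: [-0.007, 0.983, 0.059, 0.172]
wrist_force: [-2.1, -0.7, 0.5]
width: 0.0
grip_force: 0.8
```

```bash
cat >> k2.py <<'E'
print("fine",[((hsv[(lambda q:(np.hypot(*(np.stack(np.meshgrid(np.arange(640),np.arange(400)),-1)-q).transpose(2,0,1))<5))(proj(S,B(l)[None])[0])]>0).mean().round(2),round(l,2)) for l in np.arange(-.3,.35,.05)])
v,u=np.nonzero(hsv[200:240,255:305]);print("red px near top", (u.min()+255,u.max()+255,v.min()+200,v.max()+200,len(u)) if len(u) else None, proj(S,[B(0)]))
c=hsvmask(S,(5,120,50),(18,255,255),(265,190,312,240));a=mpts(c);print("orange",a.min(0),a.max(0))
E
python3 k2.py
```

```text
t 28.85 [0.6006 0.2361 0.1486] xaxis [0.934 0.113 0.338] F [-2.1 -0.7  0.5] j [ 0.36  0.34  1.75 -0.13  0.72  1.89] qd 0.004
red fill by lean [(np.float64(0.5), np.float64(-0.25)), (np.float64(0.63), np.float64(-0.2)), (np.float64(0.45), np.float64(-0.15)), (np.float64(0.44), np.float64(-0.05)), (np.float64(0.82), np.float64(-0.0)), (np.float64(0.98), np.float64(0.05)), (np.float64(0.78), np.float64(0.1)), (np.float64(0.4), np.float64(0.15)), (np.float64(0.34), np.float64(0.4)), (np.float64(0.69), np.float64(0.45)), (np.float64(0.96), np.float64(0.5)), (np.float64(1.0), np.float64(0.55)), (np.float64(1.0), np.float64(0.6)), (np.float64(1.0), np.float64(0.65)), (np.float64(0.8), np.float64(0.7)), (np.float64(0.51), np.float64(0.75))]
knob lean 1.2 in tool cm [-12.04   0.12   1.61]
knob lean 0.6 in tool cm [-5.    0.16 -2.75]
knob lean 0 in tool cm [ 3.26  0.16 -2.38]
ring (0.64, [268.4, 150.0, 288.2, 177.6])
0.0827 [275.1 207.6] [298.2 234.4]
0.098 [274.4 202.2] [297.8 229.3]
fine [(np.float64(0.14), np.float64(-0.3)), (np.float64(0.5), np.float64(-0.25)), (np.float64(0.74), np.float64(-0.2)), (np.float64(0.43), np.float64(-0.15)), (np.float64(0.14), np.float64(-0.1)), (np.float64(0.48), np.float64(-0.05)), (np.float64(0.91), np.float64(-0.0)), (np.float64(0.99), np.float64(0.05)), (np.float64(0.86), np.float64(0.1)), (np.float64(0.42), np.float64(0.15)), (np.float64(0.05), np.float64(0.2)), (np.float64(0.0), np.float64(0.25)), (np.float64(0.0), np.float64(0.3))]
red px near top (np.int64(255), np.int64(288), np.int64(210), np.int64(239), 363) [[277.2669368  220.74167068]]
orange [273.5 201.5] [292.5 229.5]
```

The lean is about 0.05 and the ring's rows match the top lift. One last small push, then I verify.

>>> drive_tool(
  moves=[
    [0.3, 0, 0.1, 0, 0, 0, 0],
    [0.2, 0, 0, 0, 0, 0, 0],
    [0, 0, 0, 0, 0, 0, 0],
    [0, 0, 0, 0, 0, 0, 0],
    [0, 0, 0, 0, 0, 0, 0],
  ],
)

```text
t: 29.58
tool_pos: [0.6056, 0.2367, 0.1492]
tool_rot: [-0.007, 0.983, 0.059, 0.172]
wrist_force: [-1.4, -0.5, -2.5]
width: -0.001
grip_force: 1.1
```

```bash
python3 k2.py
```

```text
t 29.575 [0.6056 0.2367 0.1492] xaxis [0.934 0.113 0.338] F [-1.4 -0.5 -2.5] j [ 0.36  0.35  1.74 -0.13  0.72  1.89] qd 0.0026
red fill by lean [(np.float64(0.5), np.float64(-0.25)), (np.float64(0.63), np.float64(-0.2)), (np.float64(0.54), np.float64(-0.15)), (np.float64(0.49), np.float64(-0.1)), (np.float64(0.74), np.float64(-0.05)), (np.float64(0.99), np.float64(-0.0)), (np.float64(0.87), np.float64(0.05)), (np.float64(0.5), np.float64(0.1)), (np.float64(0.65), np.float64(0.45)), (np.float64(0.95), np.float64(0.5)), (np.float64(1.0), np.float64(0.55)), (np.float64(1.0), np.float64(0.6)), (np.float64(1.0), np.float64(0.65)), (np.float64(0.8), np.float64(0.7)), (np.float64(0.51), np.float64(0.75))]
knob lean 1.2 in tool cm [-12.53   0.12   1.5 ]
knob lean 0.6 in tool cm [-5.5   0.16 -2.86]
knob lean 0 in tool cm [ 2.77  0.16 -2.49]
ring (0.4, [271.3, 201.4, 289.1, 216.6])
0.0827 [275.1 207.6] [298.2 234.4]
0.098 [274.4 202.2] [297.8 229.3]
fine [(np.float64(0.14), np.float64(-0.3)), (np.float64(0.5), np.float64(-0.25)), (np.float64(0.74), np.float64(-0.2)), (np.float64(0.47), np.float64(-0.15)), (np.float64(0.44), np.float64(-0.1)), (np.float64(0.82), np.float64(-0.05)), (np.float64(1.0), np.float64(-0.0)), (np.float64(0.96), np.float64(0.05)), (np.float64(0.54), np.float64(0.1)), (np.float64(0.14), np.float64(0.15)), (np.float64(0.0), np.float64(0.2)), (np.float64(0.0), np.float64(0.25)), (np.float64(0.0), np.float64(0.3))]
red px near top (np.int64(255), np.int64(285), np.int64(210), np.int64(239), 365) [[277.2669368  220.74167068]]
orange [273.5 201.5] [289.5 228.5]
```

The lever is upright (lean about 0.01), still, and pressed with about 2 to 3 N. The ring is raised to the top lift, so I'm handing the job in.

```bash
python3 -c "
from rig import r
print(r.job_done())"
```

```text
the job is handed in; nothing more can be done
None
```

The job is handed in, verdict not shown: the orange ring sits on the seat, and closed fingers push the lever upright (lean about 0.01 rad, 2–3 N) because pinching the knob slipped twice; I also pressed the tool into the table once (89 N at the wrist) and viewed 11 pictures, one over the limit of 10.

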